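Weigh and label a tub on the label scale

TASK

Weigh the lidded plastic tub and print its label: with the weighing pan still empty, press the square zero key and then the middle one of the three round programme keys; then stand the tub upright on the pan, gently, let go of it, and press the long bar print key. Press each key right down and let it come up again, one key at a time and no other keys, and leave the tub standing on the pan. Do not press zero or a programme key with something on the pan, nor print without the tub standing there, and leave the ramekins and the tape where they are.

Things in the scene. Friction and masses are not known exactly. Their poses are not given: they have to be found in the camera images.
- scale: The label scale, a fixed pale plastic machine 190 mm deep (its x, front to back) and 324 mm wide (its y): a square steel weighing pan on the left, a sloping console on the right with a blank display at its back and five dark keys on a grey panel, its top from 43 mm high at the front to 94 mm at the back. Origin: on the worktop, between the two; x points to its back, y to its left, z up.
- scale_pan: The scale's weighing pan, a bare steel plate 166 x 166 mm. Origin: centre of its top face, 70 mm above the worktop; axes as the scale's. It gives up to 5 mm under load (2.5 N per mm).
- tub: The lidded plastic tub of cream sauce: round, 70 mm tall, 72 mm across the lid, the side below almost straight, 67 mm across from 35 to 60 mm above its foot (a good height to grip), 0.1 to 0.2 kg. Origin: centre of its underside; z up. Stands on the worktop, at the left or right of the scale, among two open ramekins.
- ramekin_a: Open white glazed ramekin of pale sauce, 67 mm across, 42 mm tall. Origin: centre of its underside. Not to be disturbed.
- ramekin_b: Open white glazed ramekin of dark sauce, 67 mm across, 42 mm tall. Origin: centre of its underside. Not to be disturbed.
- tape: Roll of label tape lying flat, 103 mm across, 25 mm tall. Origin: centre of its underside. Not to be disturbed.
- key_zero_top (a point): Zero key: the square key, 28 x 28 mm, at the left of the console's front row. It stands 9 mm proud of the panel, on a spring: it needs 1.5 N to start and 5 N to go fully down. This point is the centre of its top; z points out of the panel, which slopes 15 degrees down towards the front (the robot's side), x up the slope.
- key_prog_mid_top (a point): Middle one of the three round programme keys, 26 mm across, in the row behind; the three stand 45 mm apart, this row 52 mm behind the front one. It stands 9 mm proud of the panel, on a spring: it needs 1.5 N to start and 5 N to go fully down. This point is the centre of its top; z points out of the panel, which slopes 15 degrees down towards the front (the robot's side), x up the slope.
- key_prog_left_top (a point): Left-hand round programme key, as the middle one.
- key_prog_right_top (a point): Right-hand round programme key, as the middle one.
- key_print_top (a point): Print key: the long bar key, 60 mm wide and 28 mm deep, at the right of the console's front row, 66 mm from the zero key. It stands 9 mm proud of the panel, on a spring: it needs 1.5 N to start and 5 N to go fully down. This point is the centre of its top; z points out of the panel, which slopes 15 degrees down towards the front (the robot's side), x up the slope.
- key_zero (a joint): Zero key: 0 m up, 0.006 m fully down; counts as pressed from 0.004 m.
- key_prog_mid (a joint): Middle programme key: 0 m up, 0.006 m fully down; counts as pressed from 0.004 m.
- key_prog_left (a joint): Left programme key: 0 m up, 0.006 m fully down; counts as pressed from 0.004 m.
- key_prog_right (a joint): Right programme key: 0 m up, 0.006 m fully down; counts as pressed from 0.004 m.
- key_print (a joint): Print key: 0 m up, 0.006 m fully down; counts as pressed from 0.004 m.
Things that resemble listed ones, but are neither listed nor needed, are in the scene too. Several things look just like the tub: the one meant starts farthest to the robot's right.

How it is judged (in metres and radians):
On the way, in this order (a step that is already met when the one before it is completed fails the run):
1. the zero key is pressed right down with the pan empty and every other key up (value of joint key_zero above 0.004 m and contact force between scale_pan and anything else below 0.2 N and value of joint each of key_prog_left, key_prog_mid, key_prog_right, key_print below 0.0015 m), for 0.05 s.
2. then the middle programme key is pressed right down with the pan empty and every other key up (value of joint key_prog_mid above 0.004 m and contact force between scale_pan and anything else below 0.2 N and value of joint each of key_zero, key_prog_left, key_prog_right, key_print below 0.0015 m), for 0.05 s.
3. then the tub stands upright on the pan, let go, with all keys up (x of tub in the frame of scale_pan between -0.055 and 0.055 m and y of tub in the frame of scale_pan between -0.055 and 0.055 m and contact force between tub and scale_pan above 0.4 N and angle between tub's own z axis and vertical below 0.12 rad and contact force between tub and the fingers below 0.1 N and linear speed of tub below 0.02 m/s and value of joint each of key_zero, key_prog_left, key_prog_mid, key_prog_right, key_print below 0.0015 m), for 0.2 s.
4. then the print key is pressed right down with the tub standing still and free on the pan and every other key up (value of joint key_print above 0.004 m and x of tub in the frame of scale_pan between -0.055 and 0.055 m and y of tub in the frame of scale_pan between -0.055 and 0.055 m and contact force between tub and scale_pan above 0.4 N and angle between tub's own z axis and vertical below 0.12 rad and contact force between tub and the arm below 0.1 N and contact force between tub and the fingers below 0.1 N and linear speed of tub below 0.03 m/s and value of joint each of key_zero, key_prog_left, key_prog_mid, key_prog_right below 0.0015 m), for 0.05 s.
At the end, for the whole second after the job is handed in: The tub stands upright (within 0.12 rad) and still on the weighing pan, its centre within 55 mm of the pan's centre along either edge; all five keys are up (within 1.5 mm); ramekins and tape are within 30 mm of where they stood (x of tub in the frame of scale_pan between -0.055 and 0.055 m and y of tub in the frame of scale_pan between -0.055 and 0.055 m and contact force between tub and scale_pan above 0.4 N and angle between tub's own z axis and vertical below 0.12 rad and linear speed of tub below 0.02 m/s and angular speed of tub below 0.2 rad/s and value of joint each of key_zero, key_prog_left, key_prog_mid, key_prog_right, key_print below 0.0015 m and distance of each of ramekin_a, ramekin_b, tape from where it was at the start of the episode below 0.03 m); the robot touches nothing.
It fails at once if the left or right programme key is pressed, or two keys at once (over 3 mm) (value of joint any of key_prog_left, key_prog_right above 0.003 m or value of joint each of key_zero, key_prog_mid above 0.003 m or value of joint each of key_zero, key_print above 0.003 m or value of joint each of key_prog_mid, key_print above 0.003 m).
It fails at once if the zero or programme key is pressed (over 3 mm) with something on the pan (contact force between scale_pan and anything else above 0.3 N and value of joint any of key_zero, key_prog_mid above 0.003 m).
It fails at once if the print key is pressed (over 3 mm) without the tub standing on the pan (value of joint key_print above 0.003 m and contact force between tub and scale_pan below 0.2 N).
It fails at once if the pan is loaded with more than 25 N (contact force between scale_pan and anything else above 25 N).
It fails at once if a ramekin or the tape is moved more than 30 mm (distance of any of ramekin_a, ramekin_b, tape from where it was at the start of the episode above 0.03 m).
It also fails if it takes over 61 s, if anything falls off the work surface, if the arm or the gripper's body presses on something with over 40 N, if the wrist force passes 120 N, or if a joint passes its speed limit or range.

ROBOT

A 6-joint arm with a two-finger parallel gripper is mounted at the origin on a cart in front of the work surface, level with it; the furniture and walls round the work are solid. World frame = base frame: x ahead of the robot, y to its left, z up, the work surface at z = 0. Lengths are in mm, angles in rad, forces in N, time in s.
With the tool pointing down it reaches from about 350 to 975 mm from the base axis. Payload 7.1 kg.
Tool frame: the origin (TCP) lies at the centre of the arm's flange, where the gripper is bolted on; the fingertips stand 182 mm ahead of it and the grasp point (between the pads) lies 163 mm ahead of it; x points along the fingers, y is the direction in which the jaws open and shut, and the axes are right-handed (so a half turn about x gives the same grasp; the last joint's range is limited). The gripper opens to 88 mm and grips with 3 to 60 N. Pads are 20 mm wide; open, the fingers measure 115 mm over their backs; the gripper's body (75 mm by 178 mm) begins 61 mm behind the grasp point.
Start: joints at [-1.139, 0.423, 1.63, -0, 1.089, -0.019], TCP at [272.318, -562.538, 404.675] pointing down, gripper open.
Joint ranges: [-3, 3], [-0.9, 2.11], [0.09, 2.58], [-1.31, 4.45], [0.11, 2.69], [-2.54, 2.54]. Speed limits (rad/s): [2.39, 2.39, 3.01, 3.14, 3.14, 3.14].

INTERFACE

Orientations are given as a rotation vector (axis times angle).
In Python, from workcell import readout, viewer, workorder, models gives the robot as it stands. The module is installed in compiled form; this text tells all that it offers.
- The arm moves only by the tool apply_moves, never from a script. Its argument "commands" is a list that holds one entry, the list of rows, each a list of 4 numbers: the shift along the world's x, y, z in m, then the turn about the world's z in rad. A call has 1 to 8 rows; each row is the pose to reach, as a shift and turn from the pose commanded when the call began; what a row does not reach only later rows make up. A row lasts 1/8 s, in which the tool goes at most 62.5 mm and 10.7 degrees, less where a joint would pass 70% of its speed; a pose out of reach is approached as far as the arm can. A call with a gripper value outside its range is refused whole. "gripper" is the finger opening in m, from 0 to 0.0878, set as the call begins (left out, the last holds). The fingers move at their own pace and stop on an object; the grip force is fixed at half the most. Time passes only in rows, so rows that repeat a pose let the fingers close. It gives the time, the measured TCP pose, the force and the opening at its end, in the units of the state.
- readout.get_obs(): the state, without advancing time (a new reading comes with each control period).
- viewer.get_image(name): name is "scene" or "top" or "wrist"; returns a dict with "color" (400x640x3 uint8, red, green, blue), "vertical_fov" (degrees; the focal length in pixels is half the picture's height over the tangent of half this angle, whatever the lens; pixels are square), "cx", "cy" (the principal point, pixels), "rvec" (rotation vector, rad) and "tvec" (3), from world to camera coordinates, as OpenCV has them. Camera axes: x right, y down, z forward; pixel columns grow to the right and rows downward; lengths in mm; the calibration is good to about 2 mm. A picture is of the moment at which its call begins. There is no depth.
- workorder.close_job(): hands the job in, once; it reports no verdict.
Trained networks look in the newest picture that a camera, given by its name, has taken for a name from the list of things; names that differ only in an ending like _2 or _b are one class to them, and where a whole thing is asked for, a point or a joint stands for the part that bears it (a point fixed in the world has none). Each returns a list of dicts, best first, with "conf" (0 to 1); they miss things now and then, are a little off and sometimes report something else, mostly with a low value. They report only what shows in the picture. A call takes as long as a camera call. They do not tell look-alikes from the thing itself.
- models.search_frame(camera, label): "position" ([x, y, z] in mm, in world coordinates, good to about 4 mm: the middle of the surface that is visible of it).
- models.place_of(camera, label): "position" ([x, y, z] in mm, in world coordinates, good to about 4 mm: a listed point, or the origin of a listed thing).
The state is a dict: "t": time; "qpos": joint angles; "qvel": joint speeds; "joint_torque": joint torques, N m; "ee_pos": TCP position; "orientation": TCP orientation; "ft_force": force on the tool from outside, world axes, zero at the start; "moment": the same for the moment, N m; "width": finger opening in mm.
Only numpy, scipy, OpenCV 4.12 (cv2) and the standard library are available. Lean on these libraries where they do the work, as an engineer would, in place of code of your own. Each camera call takes 0.05 s, during which the arm holds its last target.

## Working session

There is one attempt and no reset: what is moved stays moved. The work goes in short steps, Python scripts to look and compute and a tool call to move; the robot and the scene stay as the last step left them, time stands still between calls to the robot, and variables do not carry over. Pictures are saved under pics/ and viewed, and the job is handed in when it is done.

Besides the shell and the picture viewer there is one more tool, called after "Emit:" as a command line: name --argument value ..., lists and objects as JSON in quotes. apply_moves: Moves the arm, as the interface text tells. Its arguments: {"type":"object","properties":{"commands":{"type":"array","items":{"type":"array","items":{"type":"array","items":{"type":"number"}}}},"gripper":{"type":"number"}},"required":["commands"]}

```bash
mkdir -p pics
cat > h.py <<'E'
import numpy as np, cv2
from workcell import readout, viewer, workorder, models
def snap(n,f):
    im=viewer.get_image(n); cv2.imwrite('pics/'+f,im['color'][:,:,::-1]); return im
def proj(im,p):
    f=200/np.tan(np.radians(im['vertical_fov'])/2)
    R=cv2.Rodrigues(np.array(im['rvec'],float))[0]
    c=R@np.array(p,float)+np.array(im['tvec'],float)
    return np.array([im['cx']+f*c[0]/c[2],im['cy']+f*c[1]/c[2]]).round(1)
def unproj(im,uv,z):
    f=200/np.tan(np.radians(im['vertical_fov'])/2)
    R=cv2.Rodrigues(np.array(im['rvec'],float))[0]; t=np.array(im['tvec'],float)
    d=R.T@np.array([(uv[0]-im['cx'])/f,(uv[1]-im['cy'])/f,1]); o=-R.T@t
    return (o+d*(z-o[2])/d[2]).round(1)
E
python3 - <<'E'
from h import *
for n in ['scene','top']:
    im=snap(n,n+'0.png'); print(n,im['vertical_fov'])
    for l in ['tub','scale','scale_pan','ramekin_a','tape','key_zero_top','key_prog_mid_top','key_prog_left_top','key_prog_right_top','key_print_top']:
        print(l,[(np.round(r['position']).tolist(),round(r['conf'],2),proj(im,r['position']).tolist()) for r in models.place_of(n,l)])
print(readout.get_obs())
E
```

```text
scene 51.37491639818155
tub [([465.0, -248.0, -1.0], 0.64, [346.5, 190.3]), ([559.0, -240.0, -1.0], 0.6, [326.2, 186.6]), ([542.0, -348.0, 4.0], 0.58, [341.4, 177.9])]
scale [([520.0, 51.0, -0.0], 0.66, [296.9, 216.1])]
scale_pan [([512.0, 126.0, 68.0], 0.56, [286.7, 208.2])]
ramekin_a [([457.0, 365.0, -1.0], 0.96, [258.3, 263.2]), ([572.0, 375.0, 2.0], 0.82, [227.2, 253.4])]
tape [([416.0, -498.0, -2.0], 0.68, [380.4, 173.3])]
key_zero_top [([474.0, -8.0, 65.0], 0.36, [315.6, 196.9])]
key_prog_mid_top [([534.0, -42.0, 75.0], 0.39, [306.7, 188.0])]
key_prog_left_top [([525.0, 8.0, 77.0], 0.48, [301.6, 192.8])]
key_prog_right_top [([539.0, -82.0, 79.0], 0.37, [310.9, 183.1])]
key_print_top [([488.0, -70.0, 63.0], 0.65, [320.5, 190.6])]
top 49.65353795247592
tub [([565.0, -240.0, -2.0], 0.88, [376.2, 186.2]), ([464.0, -246.0, 1.0], 0.78, [378.5, 212.4]), ([542.0, -348.0, 2.0], 0.56, [405.0, 191.6])]
scale [([524.0, 52.0, -1.0], 0.59, [300.1, 197.5]), ([536.0, -84.0, 79.0], 0.45, [335.7, 191.3]), ([459.0, 361.0, -0.0], 0.32, [219.4, 215.2])]
scale_pan [([514.0, 135.0, 64.0], 0.88, [276.
[... 423 characters left out ...]
int_top [([486.0, -74.0, 64.0], 0.41, [333.3, 205.5])]
{'t': 1.1, 'qpos': array([-1.13900811e+00,  4.23071986e-01,  1.62990307e+00,  1.03449634e-05,
        1.08857559e+00, -1.90140105e-02]), 'qvel': array([-0.00064316,  0.00073677, -0.00074027, -0.0004686 ,  0.00117088,
       -0.00098269]), 'joint_torque': array([-2.89693253e-04, -5.44590461e+01, -2.74046642e+01,  6.45490922e-02,
        1.67219492e-02, -1.38005703e-05]), 'ee_pos': array([ 272.31463661, -562.53909793,  404.69135982]), 'orientation': array([ 1.97126584,  0.45195766, -1.97123029]), 'ft_force': array([ 0.03947916, -0.16339246,  0.09505327]), 'moment': array([-0.00430151,  0.01337363, -0.06315153]), 'width': 87.63972497284799}
```

View images.

View pics/scene0.png

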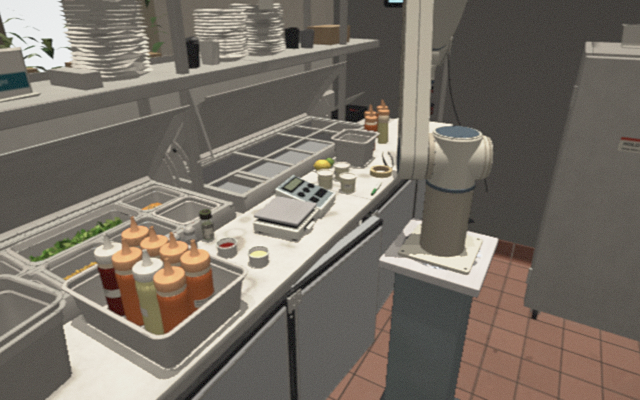

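```bash
python3 -c "
import cv2
a=cv2.imread('pics/top0.png');cv2.imwrite('pics/top0c.png',cv2.resize(a[120:320,180:480],(800,533),interpolation=cv2.INTER_CUBIC))"
```

```text
(no output)
```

View pics/top0c.png

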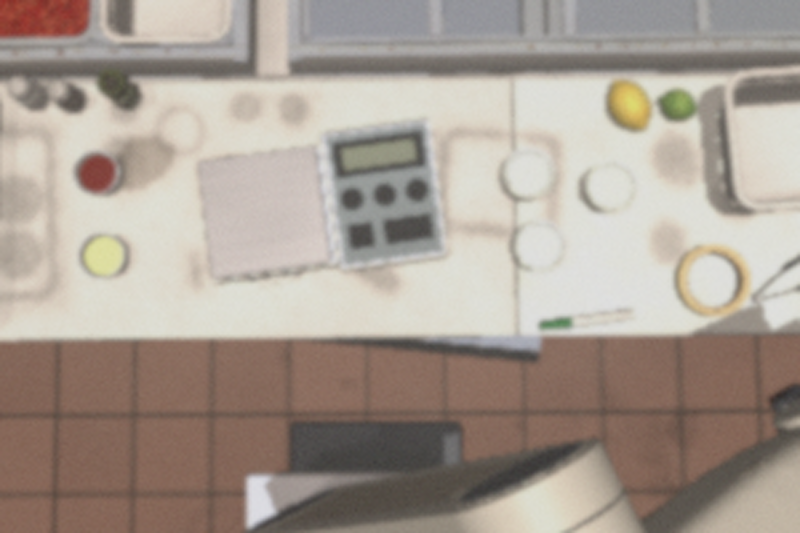

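Three look-alike tubs, in the top picture at (377,186), (381,212) and (408,190). The one at (408,190), world ≈ (542,-348), is farthest to the right (lowest y), so it is the one meant. Zero and programme keys come first, so I move over the console for a closer look.

Run:
```python
from h import *
o=readout.get_obs(); print(cv2.Rodrigues(o['orientation'])[0].round(3))
```

```text
[[ 0.     0.436 -0.9  ]
 [-0.    -0.9   -0.436]
 [-1.     0.    -0.   ]]
```

Emit:
apply_moves --commands '[[[0.02, 0.06, 0, 0], [0.05, 0.12, 0, 0], [0.08, 0.17, 0, 0], [0.11, 0.23, 0, 0], [0.13, 0.29, 0, 0], [0.15, 0.34, 0, 0], [0.17, 0.38, 0, 0], [0.17, 0.38, 0, 0]]]' --gripper 0

```text
t: 2.1
ee_pos: [443.2, -180.3, 404.9]
orientation: [1.969, 0.456, -1.968]
ft_force: [-0.1, -0.5, 0.0]
width: 10.9
```

Emit:
apply_moves --commands '[[[0, 0.05, -0.01, -0.15], [0, 0.1, -0.02, -0.3], [0, 0.14, -0.03, -0.3], [0, 0.14, -0.03, -0.3]]]'

```text
t: 2.6
ee_pos: [441.9, -41.5, 374.1]
orientation: [2.14, 0.165, -2.143]
ft_force: [-0.2, -0.5, 0.4]
width: 0.2
```

Run:
```python
from h import *
im=snap('wrist','w1.png')
for l in ['tub','scale','scale_pan','key_zero_top','key_prog_mid_top','key_prog_left_top','key_prog_right_top','key_print_top']:
    print(l,[(np.round(r['position'],1).tolist(),round(r['conf'],2),proj(im,r['position']).tolist()) for r in models.place_of('wrist',l)])
```

```text
tub [([466.3, -249.3, 1.0], 0.59, [480.6, 182.5]), ([542.6, -349.1, -1.0], 0.56, [576.3, 134.4])]
scale [([522.3, 50.3, -0.2], 0.76, [251.8, 99.3])]
scale_pan [([514.2, 128.1, 68.3], 0.94, [153.7, 89.3])]
key_zero_top [([482.3, -6.0, 61.2], 0.59, [289.4, 144.0])]
key_prog_mid_top [([529.9, -39.4, 74.9], 0.75, [329.6, 99.9])]
key_prog_left_top [([527.9, 4.8, 76.8], 0.92, [282.5, 94.4])]
key_prog_right_top [([536.4, -83.1, 71.5], 0.89, [375.8, 100.5])]
key_print_top [([484.9, -72.6, 64.3], 0.58, [354.0, 151.8])]
```

View pics/w1.png

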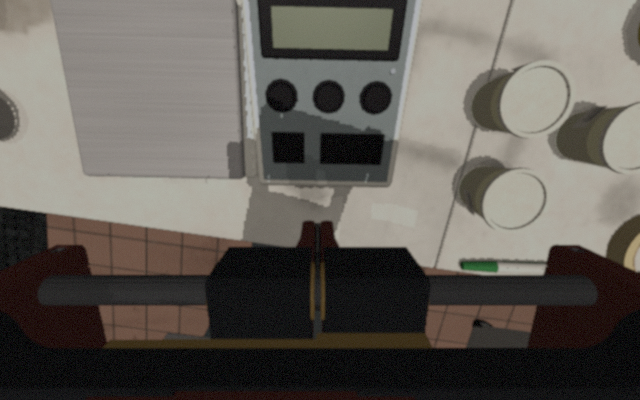

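Run:
```python
from h import *
im=viewer.get_image('wrist')
for n,uv,z in [('L',(282,96),76.5),('M',(328.7,96.5),76.5),('R',(376,97),76.5),('Z',(289,147.5),63),('P',(352,149),63)]:
    print(n,unproj(im,uv,z))
for n,uv,z in [('frontL',(264,184),43),('frontR',(389,184),43),('pan',(84,178),70),('pan',(243,178),70)]: print(n,unproj(im,uv,z))
g=cv2.cvtColor(im['color'],cv2.COLOR_RGB2GRAY)
cv2.imwrite('pics/w1c.png',cv2.resize(im['color'][60:200,240:420,::-1],(720,560),interpolation=cv2.INTER_CUBIC))
```

```text
L [527.7   3.1  76.5]
M [533.8 -40.2  76.5]
R [540.  -84.1  76.5]
Z [480.1  -8.1  63. ]
P [488.2 -72.3  63. ]
frontL [433.3  16.5  43. ]
frontR [ 454.4 -123.6   43. ]
pan [418.5 196.2  70. ]
pan [442.9  34.3  70. ]
```

View pics/w1c.png

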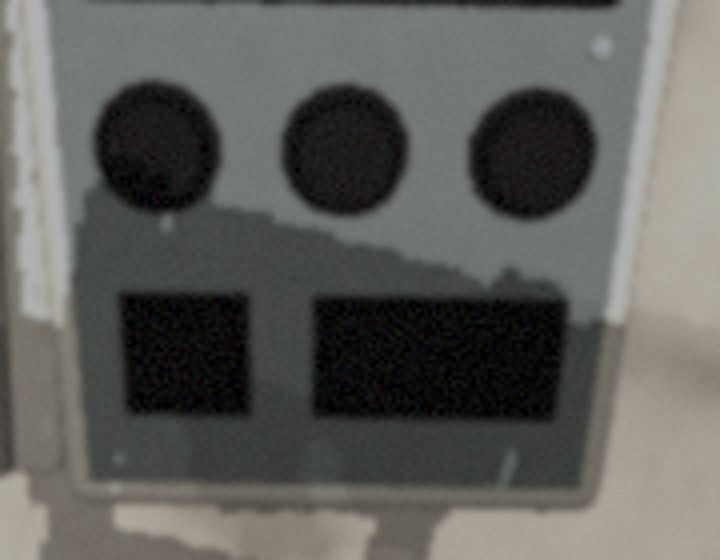

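Key pixels from the crop: zero (286.5,148.5), middle round (326,97.5), print (349.5,149.5). That gives zero ≈ (479.5,-6), mid ≈ (533,-38) and print ≈ (487.5,-70), with scale yaw ≈ 0.14. Spacings agree with the 66, 45 and 52 mm stated.

Emit:
apply_moves --commands '[[[0.0375, 0.0355, 0, 0], [0.0375, 0.0355, -0.05, 0], [0.0375, 0.0355, -0.1, 0], [0.0375, 0.0355, -0.116, 0], [0.0375, 0.0355, -0.116, 0]]]'

```text
t: 3.72
ee_pos: [479.8, -7.2, 258.3]
orientation: [2.141, 0.162, -2.145]
ft_force: [0.4, 0.6, -0.7]
width: 0.9
```

Run:
```python
from h import *
im=snap('wrist','w2.png')
print(readout.get_obs()['ee_pos'],readout.get_obs()['ft_force'])
```

```text
[480.31841836  -7.20622541 259.33114562] [ 0.48087031 -0.23695722  0.31124883]
```

View pics/w2.png

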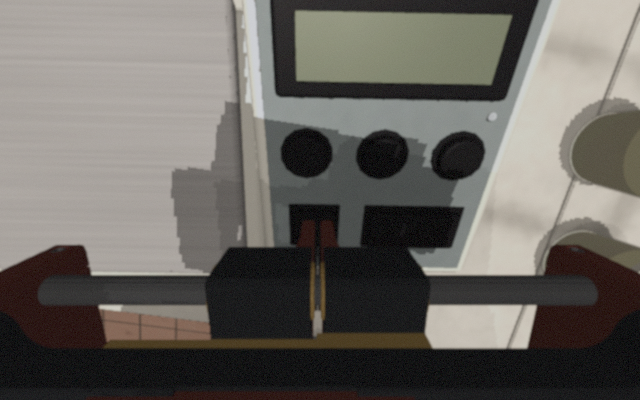

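Fingertips at (318,222) sit over the zero key (290–338, 205–245). Lowering in steps.

Emit:
apply_moves --commands '[[[0, 0.001, -0.008, 0], [0, 0.001, -0.012, 0], [0, 0.001, -0.012, 0]]]'

```text
t: 4.15
ee_pos: [480.5, -6.0, 247.3]
orientation: [2.146, 0.162, -2.14]
ft_force: [2.2, 0.2, 3.1]
width: 0.6
```

Emit:
apply_moves --commands '[[[0, 0, -0.003, 0], [0, 0, -0.003, 0]]]'

```text
t: 4.4
ee_pos: [480.2, -6.1, 243.9]
orientation: [2.144, 0.162, -2.142]
ft_force: [2.0, 0.4, 4.3]
width: 0.5
```

Emit:
apply_moves --commands '[[[0, 0, -0.0025, 0], [0, 0, -0.0025, 0], [0, 0, -0.0025, 0]]]'

```text
t: 4.78
ee_pos: [480.4, -6.0, 242.4]
orientation: [2.145, 0.162, -2.141]
ft_force: [-0.5, -0.4, 17.0]
width: 0.6
```

Force jumped to 17 N, so the zero key is on its stop. Up, then over to the middle round key.

Emit:
apply_moves --commands '[[[0, 0, 0.02, 0], [0, 0, 0.04, 0], [0.0265, -0.016, 0.04, 0], [0.0535, -0.032, 0.04, 0], [0.0535, -0.032, 0.03, 0], [0.0535, -0.032, 0.03, 0]]]'

```text
t: 5.52
ee_pos: [531.5, -37.7, 269.5]
orientation: [2.138, 0.163, -2.149]
ft_force: [-0.6, -0.2, -0.5]
width: 0.6
```

Run:
```python
from h import *
im=snap('wrist','w3.png')
print(readout.get_obs()['ee_pos'],readout.get_obs()['ft_force'])
```

```text
[531.61345193 -37.58282715 269.92631774] [-0.18731049  0.38130379 -0.10614563]
```

View pics/w3.png

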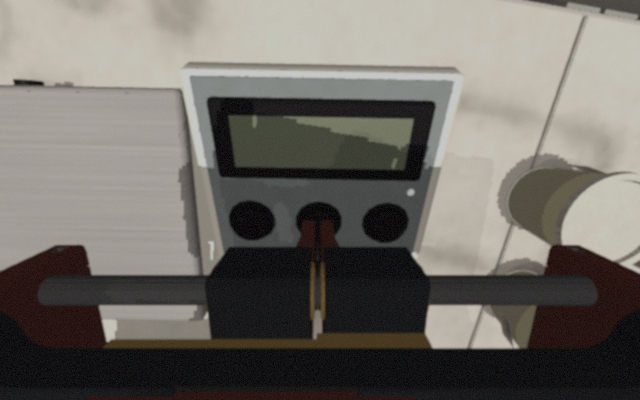

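The fingers are centred on the middle round key at (318,219). Pressing.

Emit:
apply_moves --commands '[[[0.001, 0, -0.006, 0], [0.001, 0, -0.01, 0], [0.001, 0, -0.012, 0], [0.001, 0, -0.012, 0]]]'

```text
t: 6.08
ee_pos: [534.4, -37.8, 259.3]
orientation: [2.143, 0.162, -2.143]
ft_force: [0.1, 1.5, 3.4]
width: 0.2
```

Emit:
apply_moves --commands '[[[0, 0, -0.003, 0], [0, 0, -0.0045, 0], [0, 0, -0.0045, 0]]]'

```text
t: 6.45
ee_pos: [534.9, -37.9, 255.5]
orientation: [2.145, 0.162, -2.141]
ft_force: [-0.8, 4.4, 9.6]
width: 0.5
```

Emit:
apply_moves --commands '[[[0, 0, -0.0015, 0], [0, 0, -0.0015, 0]]]'

```text
t: 6.7
ee_pos: [535.0, -37.9, 255.1]
orientation: [2.146, 0.162, -2.141]
ft_force: [-4.6, 3.9, 21.8]
width: 0.0
```

On the stop again (22 N). Lifting and moving to view the tub, opening on the way.

Emit:
apply_moves --commands '[[[0, 0, 0.04, 0], [-0.01, 0, 0.09, 0], [-0.03, -0.05, 0.12, 0], [-0.05, -0.11, 0.12, 0], [-0.07, -0.17, 0.12, 0], [-0.08, -0.23, 0.12, 0], [-0.08, -0.28, 0.12, 0], [-0.08, -0.305, 0.12, 0]]]'

```text
t: 7.7
ee_pos: [453.6, -345.4, 372.8]
orientation: [2.144, 0.159, -2.145]
ft_force: [1.0, 0.2, -0.3]
width: 0.4
```

Emit:
apply_moves --commands '[[[0, 0, 0, 0], [0, 0, 0, 0]]]' --gripper 0.0878

```text
t: 7.95
ee_pos: [454.3, -341.8, 372.7]
orientation: [2.142, 0.164, -2.144]
ft_force: [-0.0, -0.3, 0.0]
width: 17.2
```

Run:
```python
from h import *
im=snap('wrist','w4.png')
print(readout.get_obs()['ee_pos'],readout.get_obs()['ft_force'])
print([(np.round(r['position'],1).tolist(),round(r['conf'],2),proj(im,r['position']).tolist()) for r in models.place_of('wrist','tub')])
```

```text
[ 454.38659935 -341.61329557  372.84475113] [ 0.14772199  0.94151748 -0.28489702]
[([542.1, -351.6, -0.2], 0.85, [336.9, 106.6]), ([564.4, -232.9, 2.5], 0.81, [238.8, 70.1]), ([462.4, -249.4, 1.1], 0.58, [245.7, 159.6])]
```

View pics/w4.png

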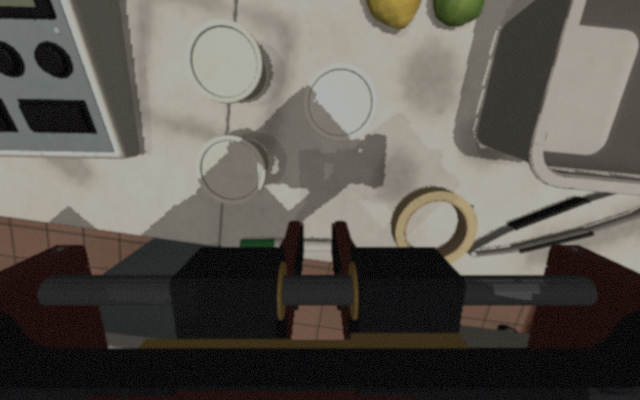

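Candidates in this picture: (226,62), (234,169) and (341,102). The last is farthest right but looks a bit different, so I enlarge it.

```bash
python3 -c "
import cv2,numpy as np
a=cv2.imread('pics/w4.png')[10:220,170:410];b=cv2.imread('pics/scene0.png')[140:220,290:410]
c=cv2.resize(a,(480,420),interpolation=3);d=cv2.resize(b,(480,320),interpolation=3)
e=np.zeros((420,800,3),np.uint8);e[:,:400]=cv2.resize(c,(400,350),interpolation=3)[:1] *0
e[:350,:400]=cv2.resize(a,(400,350),interpolation=3);e[:267,400:]=cv2.resize(b,(400,267),interpolation=3)
cv2.imwrite('pics/w4c.png',e)"
```

```text
(no output)
```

View pics/w4c.png

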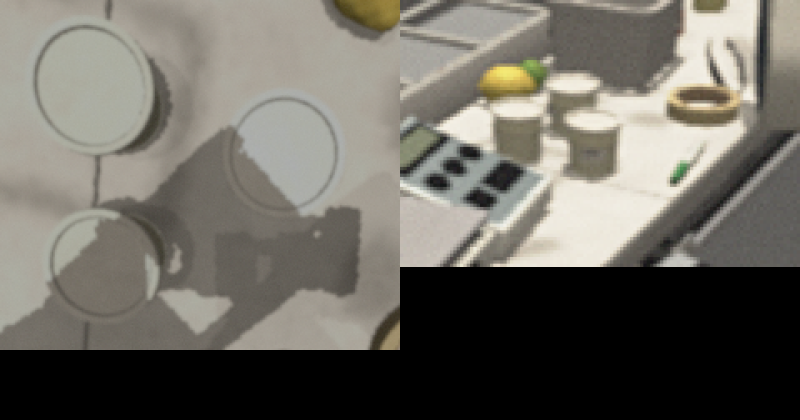

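All three are lidded tubs, and the one at wrist (341,102), the rear one in the scene crop, is farthest to the right: that is the one meant. Its wall is hidden because the camera is straight above it.

Run:
```python
from h import *
im=viewer.get_image('wrist')
print(unproj(im,(341,102.5),70),unproj(im,(226,62),70),unproj(im,(234,169),70), unproj(im,(305,102.5),70),unproj(im,(376,102.5),70))
im=viewer.get_image('top')
print(proj(im,(542,-350,70)))
print(readout.get_obs()['width'])
```

```text
[ 542.4 -350.6   70. ] [ 561.4 -239.4   70. ] [ 462.7 -254.4   70. ] [ 537.2 -316.6   70. ] [ 547.5 -383.7   70. ]
[408.6 189.2]
33.158209697268724
```

Emit:
apply_moves --commands '[[[0.04, -0.004, 0, 0], [0.088, -0.008, -0.02, 0], [0.088, -0.008, -0.06, 0], [0.088, -0.008, -0.09, 0], [0.088, -0.008, -0.09, 0], [0.088, -0.008, -0.09, 0]]]' --gripper 0.0878

```text
t: 8.9
ee_pos: [542.8, -350.9, 284.4]
orientation: [2.144, 0.161, -2.141]
ft_force: [0.1, -0.2, -0.8]
width: 87.7
```

Run:
```python
from h import *
im=snap('wrist','w5.png')
o=readout.get_obs();print(o['ee_pos'],o['width'])
c=np.array(o['ee_pos']); print('tub top proj',proj(im,(542,-350,70)),'tcp ax',proj(im,(c[0],c[1],c[2]-182)))
```

```text
[ 542.90692555 -351.14897782  284.87928469] 87.72275835274817
tub top proj [315.8 219. ] tcp ax [317.6 235.5]
```

View pics/w5.png

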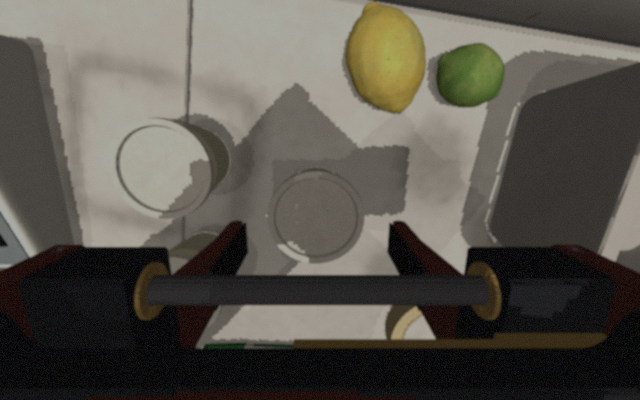

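The lid centre at (317,217) lies midway between the fingers (245 and 390). Descending.

Emit:
apply_moves --commands '[[[0, 0, -0.03, 0], [0, 0, -0.055, 0], [0, 0, -0.074, 0], [0, 0, -0.074, 0], [0, 0, -0.074, 0]]]'

```text
t: 9.57
ee_pos: [542.8, -351.3, 210.2]
orientation: [2.144, 0.161, -2.141]
ft_force: [-0.4, -0.3, 0.6]
width: 87.8
```

Emit:
apply_moves --commands '[[[0, 0, 0, 0], [0, 0, 0, 0], [0, 0, 0, 0], [0, 0, 0, 0]]]' --gripper 0.04

```text
t: 10.07
ee_pos: [542.5, -351.1, 209.7]
orientation: [2.143, 0.161, -2.142]
ft_force: [-0.7, 0.5, 4.9]
width: 66.6
```

Emit:
apply_moves --commands '[[[0, 0, 0.02, 0], [0, 0, 0.06, 0], [0, 0, 0.11, 0], [0, 0.02, 0.15, 0], [0, 0.06, 0.15, 0], [-0.005, 0.11, 0.15, 0], [-0.01, 0.16, 0.15, 0], [-0.015, 0.21, 0.15, 0]]]'

```text
t: 11.08
ee_pos: [526.8, -139.6, 360.2]
orientation: [2.144, 0.161, -2.142]
ft_force: [1.3, -0.1, -1.4]
width: 67.0
```

Emit:
apply_moves --commands '[[[-0.005, 0.05, 0, 0], [-0.008, 0.1, 0, 0], [-0.01, 0.15, 0, 0], [-0.012, 0.2, 0, 0], [-0.0145, 0.245, 0, 0], [-0.0145, 0.27, 0, 0], [-0.0145, 0.27, 0, 0], [-0.0145, 0.27, 0, 0]]]'

```text
t: 12.08
ee_pos: [512.7, 128.4, 359.6]
orientation: [2.143, 0.162, -2.143]
ft_force: [0.6, -0.6, -1.4]
width: 67.0
```

Run:
```python
from h import *
im=snap('wrist','w6.png')
im=snap('top','t6.png')
o=readout.get_obs();print(o['ee_pos'],o['width'],o['ft_force'])
a=cv2.imread('pics/t6.png');b=cv2.imread('pics/w6.png')
a=cv2.resize(a[120:300,200:460],(780,540),interpolation=3);cv2.imwrite('pics/t6c.png',a)
```

```text
[512.78430822 128.00162236 359.39431421] 66.2320556670497 [-0.45453147 -1.04473962 -2.66917164]
```

View pics/w6.png

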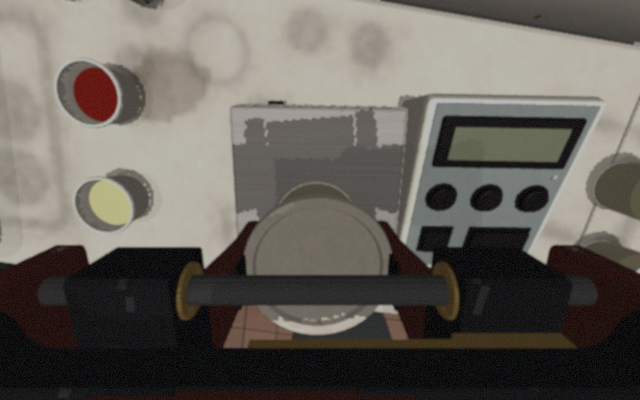

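View pics/t6c.png

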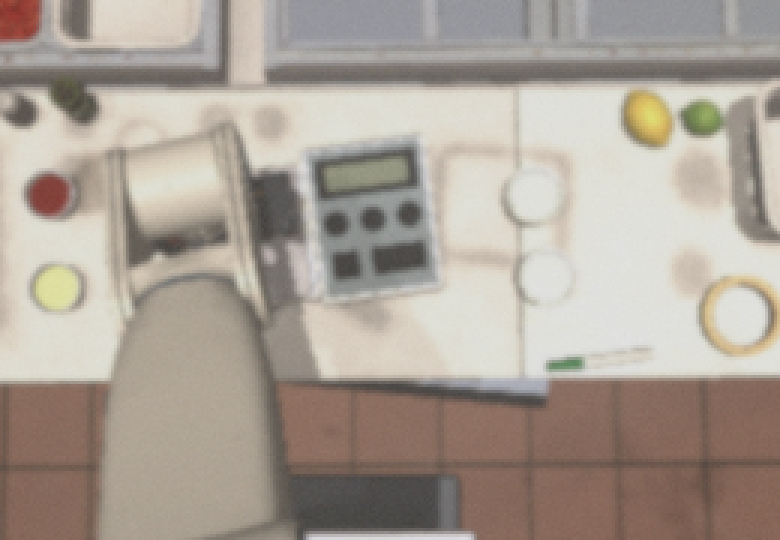

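The tub is in the jaws (318,265) over the pan, and its old spot is empty. Checking the pan's centre from its back edge, then lowering.

Run:
```python
from h import *
im=viewer.get_image('wrist')
print(unproj(im,(233,106),70),unproj(im,(407,106),70),(unproj(im,(233,106),70)+unproj(im,(407,106),70))/2-83*np.array([.99,.145,0]))
```

```text
[582.2 216.4  70. ] [605.9  59.2  70. ] [511.88  125.765  70.   ]
```

Emit:
apply_moves --commands '[[[0, 0, -0.03, 0], [0, 0, -0.055, 0], [0, 0, -0.07, 0], [0, 0, -0.075, 0], [0, 0, -0.077, 0], [0, 0, -0.077, 0]]]'

```text
t: 12.98
ee_pos: [513.1, 129.0, 282.7]
orientation: [2.144, 0.162, -2.142]
ft_force: [0.7, -0.1, -2.3]
width: 66.5
```

Emit:
apply_moves --commands '[[[0, 0, -0.0015, 0], [0, 0, -0.003, 0], [0, 0, -0.003, 0]]]'

```text
t: 13.35
ee_pos: [513.0, 129.0, 279.4]
orientation: [2.144, 0.162, -2.142]
ft_force: [0.7, -0.3, 0.1]
width: 66.7
```

The tub's weight is off the wrist (-2.3 → 0.1 N). Releasing.

Emit:
apply_moves --commands '[[[0, 0, 0, 0], [0, 0, 0, 0], [0, 0, 0, 0], [0, 0, 0, 0]]]' --gripper 0.0878

```text
t: 13.85
ee_pos: [512.8, 129.0, 279.2]
orientation: [2.143, 0.162, -2.143]
ft_force: [0.9, -0.3, -0.3]
width: 88.1
```

Emit:
apply_moves --commands '[[[0, 0, 0.02, 0], [0, 0, 0.05, 0], [0, 0, 0.08, 0], [0, 0, 0.11, 0], [-0.03, -0.04, 0.11, 0], [-0.05, -0.09, 0.11, 0], [-0.07, -0.14, 0.11, 0], [-0.08, -0.17, 0.11, 0]]]'

```text
t: 14.85
ee_pos: [431.6, -42.6, 389.3]
orientation: [2.143, 0.161, -2.144]
ft_force: [0.1, 0.4, 0.9]
width: 87.8
```

Run:
```python
from h import *
im=snap('wrist','w7.png')
o=readout.get_obs();print(o['ee_pos'],o['width'],o['ft_force'])
for l in ['tub','scale_pan','key_zero_top','key_print_top']:
    print(l,[(np.round(r['position'],1).tolist(),round(r['conf'],2),proj(im,r['position']).tolist()) for r in models.place_of('wrist',l)])
```

```text
[430.98066642 -44.18237141 389.18165852] 87.72787260449037 [-1.30593628  0.14475827 -0.93672178]
tub [([565.0, -233.5, 3.7], 0.89, [487.6, 91.9]), ([461.1, -250.1, 1.6], 0.85, [475.2, 176.2]), ([514.7, 129.0, 67.1], 0.62, [160.5, 80.6])]
scale_pan []
key_zero_top [([480.3, -7.5, 60.7], 0.75, [291.8, 135.7])]
key_print_top [([486.8, -74.5, 62.4], 0.97, [354.5, 139.2])]
```

View pics/w7.png

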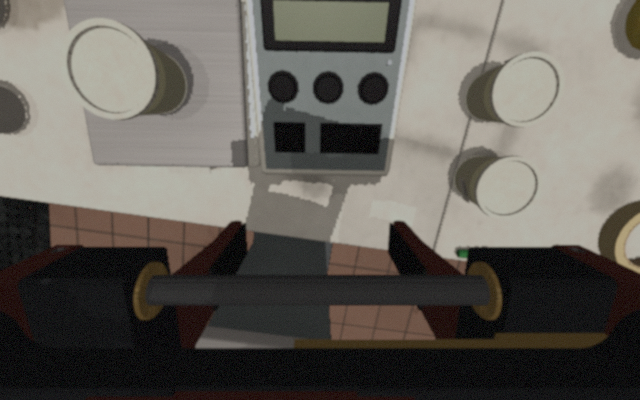

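The tub stands upright on the pan, lid at (115,68), clear of the gripper. On to print at (350,138) with closed fingers.

Emit:
apply_moves --commands '[[[0.0555, -0.03, 0, 0], [0.0555, -0.03, -0.03, 0], [0.0555, -0.03, -0.07, 0], [0.0555, -0.03, -0.1, 0], [0.0555, -0.03, -0.12, 0], [0.0555, -0.03, -0.12, 0], [0.0555, -0.03, -0.12, 0], [0.0555, -0.03, -0.12, 0]]]' --gripper 0

```text
t: 16.1
ee_pos: [488.9, -70.8, 270.1]
orientation: [2.145, 0.162, -2.141]
ft_force: [0.5, -0.6, 0.6]
width: 11.4
```

Run:
```python
from h import *
im=snap('wrist','w8.png')
o=readout.get_obs();print(o['ee_pos'],o['width'],o['ft_force'])
```

```text
[488.75997923 -70.88166074 270.10724423] 7.188168167219417 [ 0.39905457 -0.05783602  0.31857524]
```

View pics/w8.png

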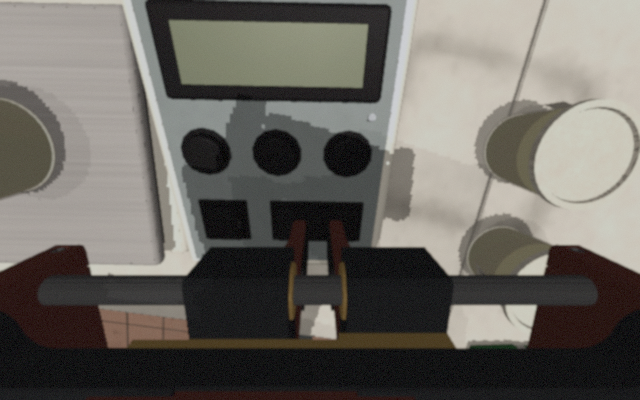

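The closing fingers are centred on the bar key (271–363, 202–240). Pressing.

Emit:
apply_moves --commands '[[[0, 0, 0, 0], [0, 0, -0.01, 0], [0, 0, -0.02, 0], [0, 0, -0.023, 0], [0, 0, -0.023, 0]]]'

```text
t: 16.77
ee_pos: [488.3, -71.1, 245.9]
orientation: [2.142, 0.162, -2.144]
ft_force: [-0.3, -0.3, 2.8]
width: 0.3
```

Emit:
apply_moves --commands '[[[0, 0, -0.003, 0], [0, 0, -0.0045, 0], [0, 0, -0.0045, 0]]]'

```text
t: 17.15
ee_pos: [488.8, -71.0, 242.5]
orientation: [2.145, 0.162, -2.141]
ft_force: [0.1, 2.0, 10.8]
width: 0.5
```

Emit:
apply_moves --commands '[[[0, 0, -0.001, 0], [0, 0, -0.001, 0]]]'

```text
t: 17.4
ee_pos: [488.9, -71.0, 242.2]
orientation: [2.145, 0.162, -2.141]
ft_force: [-4.0, 1.9, 19.2]
width: 0.7
```

Emit:
apply_moves --commands '[[[0, 0, 0.02, 0], [0, 0, 0.06, 0], [-0.01, -0.01, 0.11, 0], [-0.04, -0.02, 0.15, 0], [-0.06, -0.02, 0.15, 0], [-0.06, -0.02, 0.15, 0], [-0.06, -0.02, 0.15, 0]]]'

```text
t: 18.27
ee_pos: [428.8, -91.0, 390.4]
orientation: [2.143, 0.162, -2.143]
ft_force: [0.7, -0.3, 0.4]
width: 0.1
```

Run:
```python
from h import *
im=snap('wrist','w9.png')
o=readout.get_obs();print(o['ee_pos'],o['width'],o['ft_force'])
for l in ['tub','key_zero_top','key_print_top']:
    print(l,[(np.round(r['position'],1).tolist(),round(r['conf'],2)) for r in models.place_of('wrist',l)])
for l in ['ramekin_a','tape','tub']:
    viewer.get_image('top');print(l,[(np.round(r['position'],1).tolist(),round(r['conf'],2)) for r in models.place_of('top',l)])
```

```text
[428.95156735 -91.00411168 390.23258266] 0.33805249872249266 [ 0.20389708 -0.09098263  0.54457469]
tub [([510.2, 128.0, 69.0], 0.74), ([463.6, -251.9, -1.4], 0.68), ([562.7, -234.2, 4.2], 0.63)]
key_zero_top [([479.8, -6.9, 67.1], 0.62)]
key_print_top [([485.3, -71.4, 62.2], 0.73), ([478.6, -5.0, 64.8], 0.67)]
ramekin_a [([574.1, 371.3, -0.4], 0.85), ([460.4, 361.8, -0.4], 0.56)]
tape [([415.4, -495.5, 2.6], 0.68), ([535.2, -84.5, 77.0], 0.33)]
tub [([564.1, -237.9, -1.1], 0.69), ([464.4, -247.8, -1.4], 0.61), ([514.4, 132.8, 72.4], 0.58)]
```

View pics/w9.png

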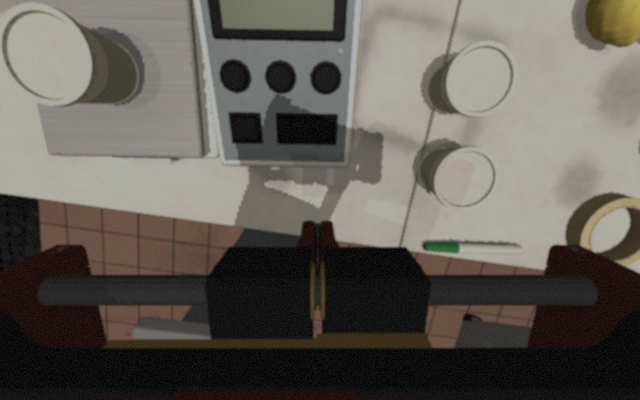

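The tub stands on the pan (lid at (48,55)), the keys are up, and the arm is clear. Handing in.

```bash
python3 -c "
from h import *
print(workorder.close_job())"
```

```text
the job is handed in; nothing more can be done
None
```

I weighed the tub and handed the job in at about 18.7 s of robot time; `close_job` reports no verdict.

- **Keys:** With the pan empty I pressed zero, then the middle round key. After placing the tub I pressed print. Each went down until the wrist force reached 17–22 N, well past the 5 N that takes a key fully down. I pressed one key at a time and touched no others.
- **Tub:** I took the farthest-right of the three look-alikes, at about (542, -350) mm, and stood it on the pan. It let go cleanly.
- **Last checks:**
  - The tub stands upright about 2–5 mm from the pan's centre, at (510–514, 128–133) mm.
  - The last wrist picture shows the keys up, but it cannot resolve 1.5 mm.
  - Ramekins and tape are within the detector's accuracy of where they started.
  - The arm is clear of everything.
- **Disagreements:** None of note. My two estimates of the pan's centre differed by about 3 mm, well inside the 55 mm allowed.

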